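# Vent the vacuum line and hold the hand pump at its set clip

### The arm

A 7-joint arm with a two-finger parallel gripper is mounted at the origin on a cart in front of the work surface, level with it; the furniture and walls round the work are solid. World frame = base frame: x ahead of the robot, y to its left, z up, the work surface at z = 0. Lengths are in m, angles in rad, forces in N, time in s.
With the tool pointing down it reaches from about 0.4 to 0.75 m from the base axis. Payload 19.5 kg.
Tool frame: the origin (TCP) lies midway between the tips of the shut fingers; the grasp point (between the pads) lies 19 mm behind it; z points along the fingers, y is the line along which they close (so a half turn about z gives the same grasp; the last joint's range is limited). The gripper opens to 85 mm and grips with 20 to 120 N. Pads are 22 mm wide; open, the fingers measure 114 mm over their backs; the gripper's body (76 mm by 85 mm) begins 54 mm behind the grasp point. The pads swing forward as they close: fully open they stand 13 mm farther back than shut.
Start: joints at [-1.324, 0.707, -0.028, 1.485, 0.022, 0.951, -0.075], TCP at [0.164, 0.551, 0.231] pointing down, gripper open.
Joint ranges: [-2.71, 2.71], [-0.32, 2.16], [-1.57, 1.52], [0, 2.45], [-1.46, 4.6], [0, 2.02], [-2.83, 2.83]. Speed limits (rad/s): [1.89, 1.89, 2.57, 2.57, 3.01, 3.01, 3.01].

### API

Orientations are given as a 3x3 rotation matrix whose columns are the frame's x, y, z axes.
In Python, from plant import manip, snapshot gives the robot as it stands.
- The arm moves only by the shell command python3 -m creep 'ROWS' [FORCE]. ROWS is JSON, a list of rows, each a list of 7 numbers: the shift along the world's x, y, z in m, then the turn, a rotation vector about the world's x, y, z in degrees, then the closure, from -1 (fully open) to 1 (shut). In form: [[tx, ty, tz, ax, ay, az, fingers], ...]. A call has 1 to 20 rows; each row shifts and turns the commanded pose from where the row before left it; what a row does not reach is not made up. A row lasts 1/8 s, in which the tool goes at most 62.5 mm and 10.7 degrees, less where a joint would pass 70% of its speed; a pose out of reach is approached as far as the arm can. A call with a gripper value outside its range is refused whole. The fingers move at their own pace and stop on an object; FORCE is the grip in N (left out, the last holds). Time passes only in rows, so rows that do not move let the fingers close. It gives the time, the measured TCP pose, the force, the opening and the grip force at its end, in the units of the state.
- manip.observe(): the state, without advancing time (a new reading comes with each control period).
- snapshot(name): name is "scene" or "top"; returns a dict with "img" (400x640x3 uint8, blue, green, red), "z_map" (400x640 float32, m along the optical axis (not along the pixel's ray), 0 where there is no reading), "fov_y" (degrees; the focal length in pixels is half the picture's height over the tangent of half this angle, whatever the lens; pixels are square), "cx", "cy" (the principal point, pixels), "world_from_camera" (4x4, takes a point from camera to world coordinates). Camera axes: x right, y up, looking along -z (the intrinsics and any distortion apply to the point x, -y, -z); pixel columns grow to the right and rows downward; lengths in m; the calibration is good to about 2 mm. A picture is of the moment at which its call begins.
- manip.job_done(): hands the job in; it is judged then, once.
The state is a dict: "t": time; "joint_positions": joint angles; "joint_vel": joint speeds; "effort": joint torques, N m; "tcp_pos": TCP position; "tcp_rot": TCP orientation; "wrist_force": force on the tool from outside, world axes, zero at the start; "wrist_torque": the same for the moment, N m; "gripper_width": opening from 0.0 (shut) to 1.0 (fully open); "gripper_force": force on a finger pad.
Only numpy, scipy, OpenCV 4.12 (cv2) and the standard library are available. Lean on these libraries where they do the work, as an engineer would, in place of code of your own. Each camera call takes 0.05 s, during which the arm holds its last target. There are 200 camera calls.

### The job

Get the hand vacuum pump ready for a leak check. On the valve manifold, pull the vent valve's round knob fully out to its stop, then push it fully home again; leave the other valve, the one with the crossbar, alone. With the vent shut, draw the pump's upright handle out against its spring until its pointer blade lines up with the blade of the set clip, and finish while still holding it there (do not let go: it springs back); do not disturb the other things on the bench.

Things in the scene. Friction and masses are not known exactly. Their poses are not given: they have to be found in the camera images.
- pump: Hand vacuum pump, fixed: grey foot 12 thick (x -150 to +130, y -34 to +66) with an aluminium barrel on its far half (62 diameter, axis 55 above the bench, top at 86) and a steel rail 12 wide on its near left side. Origin on the bench under the barrel's near end, below its axis; x runs along the barrel away from the robot, z up.
- pump_handle (a joint): How far the pump's handle is drawn out, in m: 0 home, 0.10 fully out. It slides along the pump's own -x (toward the robot). A spring always pulls it home: about 5 N at home, rising by 0.7 N per cm; it goes back when let go.
- handle_grip (a point): On the axis of the pump's upright black handle, a round post 24 in diameter (27 at the top collar) standing from 38 to 122 above the bench on the end of a horizontal rod (12 thick, axis 55 above the bench). The point is 95 above the bench and moves with the handle; axes as the pump's. At home it is 35 in front of the barrel. Can be pinched from above.
- pointer (a point): Top of the pointer blade on the handle: an upright steel blade 4 thick (along the pump's x), 14 wide, its top 62 above the bench, over the rail on the left of the handle (same x in the pump's frame as handle_grip, 44 to its +y). Moves with the handle.
- set_clip: Set clip, fixed on the pump's rail 45 to 85 in front of the pointer's home: a small dark steel saddle with an upright blade 4 thick, just left of the pointer blade's path, top 62 above the bench. Origin 12 above the bench under the rail's middle, in the blade's plane; axes as the pump's. The pointer is lined up when it has the clip's x in the pump's frame.
- manifold: Valve manifold, fixed: grey plate 100 x 210 x 12 with two aluminium valve blocks side by side (44 x 44, tops 92 above the bench, a brass screw up to 97; 120 between centres, either one may be at the left) and a dial gauge behind and between them (top at 98). Origin under the plate's centre; the valves' fronts face its -x, z up.
- vent_grip (a point): Centre of the vent valve's round black knob: a drum 32 in diameter, 24 long, its axis along the manifold's x, 74 above the bench, on a 10 mm stem. At home its back is 14 in front of the valve block (9 from the stem's collar). It pulls out along the manifold's -x. Can be pinched from above, fingers closing along the manifold's y. Moves with the knob.
- vent_knob (a joint): How far the vent valve's round knob is pulled out, in m: 0 home (shut), 0.03 fully out (open). A tight seal holds it where it is left: about 5 N to move it either way; solid stops at both ends.
- line_grip (a point): Centre of the other valve's pull, a black crossbar 64 long and 14 in diameter lying across the stem, 74 above the bench; same kind of block. Not to be moved.
- line_bar (a joint): How far the crossbar valve is pulled out, in m (0 home, starts home). Leave it home.
- spool_brown: Spool of brown thread, 46 diameter, 60 high, standing loose on the bench; origin under its centre. Bystander.
- edge_paint: Small bottle with a tall wooden-looking cap, 31 diameter, 79 high, loose; origin under its centre. Bystander.
- sanding_block: Brown sanding block, 42 x 86 x 28, loose; origin under its centre. Bystander.
- wood_dowel: Short wooden dowel standing on end, 37 diameter, 86 high, loose; origin under its centre. Bystander.
- beeswax: Block of beeswax, 36 x 55 x 20, loose; origin under its centre. Bystander.

How it is judged:
On the way, in this order (a step that is already met when the one before it is completed fails the run):
1. the vent knob is pulled fully out (over 25 mm of 30) with the pump's handle still home (value of joint vent_knob above 0.025 m and value of joint pump_handle below 0.015 m), for 0.2 s.
2. the vent knob is pushed fully home again (within 3 mm) (value of joint vent_knob below 0.003 m and value of joint pump_handle below 0.015 m), for 0.2 s.
At the end, for the whole second after the job is handed in: The pump's pointer blade stays within 5 mm of the set clip's blade along the pull, held there by the fingers gripping the pump's handle (over 3 N); the vent knob is home within 3 mm and the crossbar valve is home within 4 mm (x of pointer in the frame of set_clip between -0.005 and 0.005 m and contact force between the fingers and pump above 3 N and value of joint vent_knob below 0.003 m and value of joint line_bar below 0.004 m); the arm keeps its last pose, push and grip.
It fails at once if the pump's handle is drawn more than 15 mm while the vent is open more than 5 mm (value of joint pump_handle above 0.015 m and value of joint vent_knob above 0.005 m).
It fails at once if the crossbar valve is pulled more than 6 mm (value of joint line_bar above 0.006 m).
It fails at once if a bystander is moved more than 30 mm (distance of any of spool_brown, edge_paint, sanding_block, wood_dowel, beeswax from where it was at the start of the episode above 0.03 m).
It also fails if it takes over 59 s, if anything falls off the work surface, if the arm or the gripper's body presses on something with over 40 N, if the wrist force passes 120 N, or if a joint passes its speed limit or range.

## Working session

There is one attempt and no reset: what is moved stays moved. The work goes in short steps, Python scripts to look and compute and a shell command to move; the robot and the scene stay as the last step left them, time stands still between calls to the robot, and variables do not carry over. Pictures are saved under pics/ and viewed, at most 10 in all, crops included, and the job is handed in when it is done.

```bash
mkdir -p pics; cat > h.py <<'E'
import numpy as np,cv2
from plant import manip,snapshot
def cam(s):
    f=200/np.tan(np.radians(s["fov_y"]/2)); return f,s["cx"],s["cy"],np.array(s["world_from_camera"])
def cloud(s):
    f,cx,cy,T=cam(s); z=s["z_map"]; v,u=np.mgrid[0:z.shape[0],0:z.shape[1]]
    P=np.stack([(u-cx)/f*z,-(v-cy)/f*z,-z],-1)
    W=P@T[:3,:3].T+T[:3,3]; W[z==0]=np.nan; return W
def ray(s,u,v,h):
    f,cx,cy,T=cam(s); d=T[:3,:3]@np.array([(u-cx)/f,-(v-cy)/f,-1]); return T[:3,3]+d*(h-T[2,3])/d[2]
E
python3 - <<'E'
from h import *
for n in("scene","top"):
    s=snapshot(n); cv2.imwrite(f"pics/{n}0.png",s["img"]); print(n,s["fov_y"],s["cx"],s["cy"],np.round(s["world_from_camera"],3).tolist(),(s["z_map"]>0).mean())
    np.savez(f"{n}0.npz",**s)
print(manip.observe())
E
```

```text
scene 53.93612873527848 325.11040875722193 203.1665593774604 [[0.534, 0.591, -0.605, -0.082], [-0.845, 0.383, -0.373, -0.183], [0.011, 0.71, 0.704, 0.807], [0.0, 0.0, 0.0, 1.0]] 0.97836328125
top 54.671277819782595 313.1537467071405 191.08126441562837 [[0.458, 0.833, -0.31, 0.184], [-0.889, 0.426, -0.169, 0.017], [-0.009, 0.352, 0.936, 1.166], [0.0, 0.0, 0.0, 1.0]] 0.75788671875
{'t': 0.1, 'joint_positions': array([-1.32371806,  0.70701116, -0.02764   ,  1.48490044,  0.02200286,
        0.95090422, -0.0754931 ]), 'joint_vel': array([-5.03015905e-04, -7.63372610e-05, -3.81146729e-04, -1.71646137e-03,
        4.04269884e-04,  1.67784978e-03,  1.23246654e-03]), 'effort': array([ 2.47665943e-03, -8.84280396e+01,  1.23702206e+00, -2.36448669e+01,
        1.71044469e-02,  5.02118171e-03,  2.31347605e-05]), 'tcp_pos': array([0.163677  , 0.55099004, 0.23090321]), 'tcp_rot': array([[-9.58599469e-01,  2.84757783e-01, -2.49137462e-04],
       [ 2.84757892e-01,  9.58599060e-01, -8.86580810e-04],
       [-1.36378493e-05, -9.20819752e-04, -9.99999576e-01]]), 'wrist_force': array([ 0.1734335 , -0.25742314,  0.17269272]), 'wrist_torque': array([0.03717771, 0.0858105 , 0.012333  ]), 'gripper_force': 0.0, 'gripper_width': 1.001692185643215}
```

View pics/top0.png

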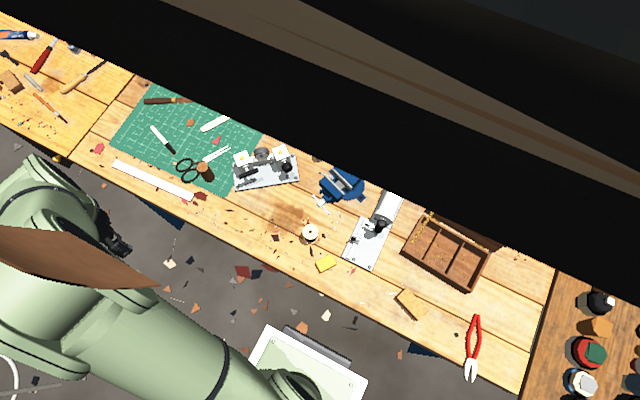

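View pics/scene0.png

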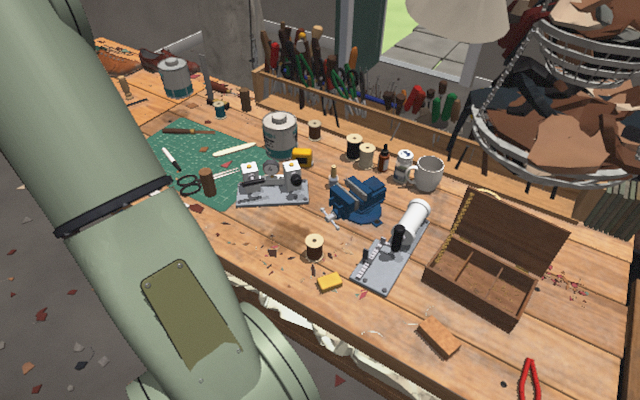

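The scene view shows the manifold at about (270,190): the crossbar valve is on the left near (250,185), and the round knob is on the right near (293,180). The pump handle is at (398,238), the clip at about (365,260), the spool at (314,247), the beeswax at (330,282) and the dowel at (208,182). I'll zoom in and use the depth map.

```bash
python3 - <<'E'
from h import *
s=dict(np.load("scene0.npz")); print(list(s))
i=s["img"]
a=cv2.resize(i[150:220,220:320],None,fx=6,fy=6,interpolation=cv2.INTER_CUBIC)[:, :600]
b=cv2.resize(i[195:300,340:440],None,fx=5,fy=5,interpolation=cv2.INTER_CUBIC)
t=dict(np.load("top0.npz"))["img"]
cv2.imwrite("pics/a.png",np.vstack([a[:300],cv2.resize(t[140:190,225:325],(600,300),interpolation=cv2.INTER_CUBIC)]))
c=cv2.resize(t[185:275,335:405],None,fx=5.5,fy=5.5,interpolation=cv2.INTER_CUBIC)[:495,:300]
cv2.imwrite("pics/b.png",np.hstack([b[:495],c]))
for n in("scene","top"):
    s=dict(np.load(n+"0.npz"));W=cloud(s)
    for u,v in ([(263,200),(300,202),(245,170),(291,165),(293,180),(398,228),(395,245),(416,210),(375,285),(314,240),(330,280),(208,172),(438,335)] if n=="scene" else [(255,185),(287,178),(240,155),(280,152),(286,167),(378,226),(385,210),(355,255),(310,232),(325,264),(203,168),(410,305)]):
        print(n,u,v,np.round(W[v,u],3))
E
```

```text
['img', 'z_map', 'fov_y', 'cx', 'cy', 'world_from_camera']
scene 263 200 [0.513 0.394 0.014]
scene 300 202 [0.566 0.302 0.011]
scene 245 170 [0.521 0.454 0.093]
scene 291 165 [0.604 0.355 0.098]
scene 293 180 [0.566 0.321 0.086]
scene 398 228 [ 0.529 -0.007  0.122]
scene 395 245 [ 0.521 -0.011  0.07 ]
scene 416 210 [ 0.647 -0.01   0.082]
scene 375 285 [ 0.432 -0.01   0.012]
scene 314 240 [0.439 0.169 0.055]
scene 330 280 [0.382 0.086 0.018]
scene 208 172 [0.461 0.54  0.088]
scene 438 335 [ 0.384 -0.182  0.025]
top 255 185 [0.499 0.4   0.014]
top 287 178 [0.568 0.321 0.011]
top 240 155 [0.542 0.465 0.094]
top 280 152 [0.606 0.36  0.095]
top 286 167 [0.573 0.321 0.088]
top 378 226 [nan nan nan]
top 385 210 [ 0.589 -0.003  0.075]
top 355 255 [0.44  0.02  0.014]
top 310 232 [0.436 0.169 0.039]
top 325 264 [0.375 0.087 0.018]
top 203 168 [0.453 0.543 0.093]
top 410 305 [ 0.38  -0.179  0.024]
```

View pics/a.png

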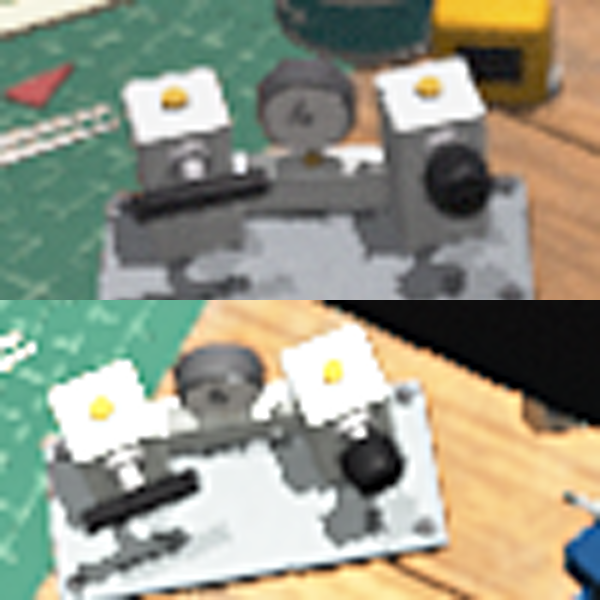

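View pics/b.png

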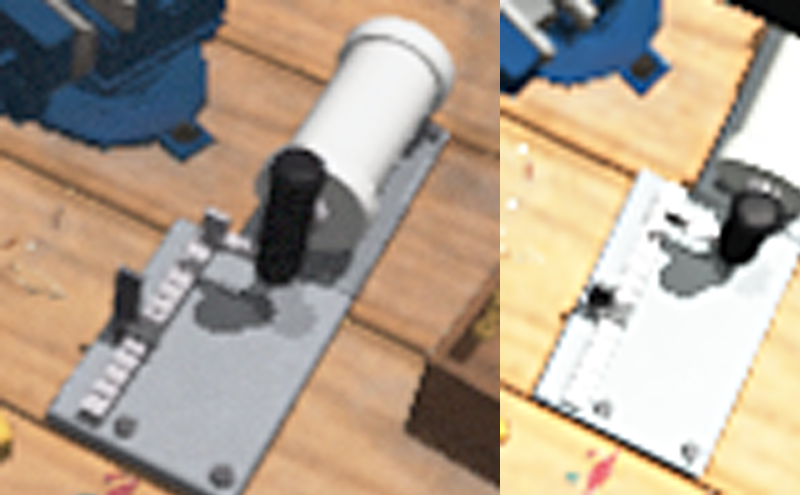

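The crops confirm the layout: the crossbar is left and the round knob right. Knob centres are at scene (296,180) and top (287,167). In the scene view the pointer blade top is at (383,237), the clip blade top at (365.6,249) and the handle top at (399.6,226.6).

```bash
python3 - <<'E'
from h import *
S=dict(np.load("scene0.npz"));T=dict(np.load("top0.npz"))
for n,h,a,b in [("screwL",.097,(249.2,166.2),(241.7,158)),("screwR",.097,(291.3,164.2),(280.5,152)),("knob",.074,(296.3,180),(287,167)),
  ("pointer",.062,(383,237.4),(366.8,224)),("clip",.062,(365.6,249.4),(353.2,237.7)),("handle",.122,(399.6,226.6),(381.9,222.3))]:
    print(n,np.round(ray(S,*a,h),4),np.round(ray(T,*b,h),4))
for n,s in(("S",S),("T",T)):
    W=cloud(s)
    # foot edges: points near z=.012, grey (low saturation)
    hsv=cv2.cvtColor(s["img"],cv2.COLOR_BGR2HSV)
    for nm,c,r in(("foot",(.50,.0),.2),("plate",(.56,.39),.15)):
        m=(abs(W[...,2]-.012)<.005)&(np.hypot(W[...,0]-c[0],W[...,1]-c[1])<r)&(hsv[...,1]<60)
        k,l,st,_=cv2.connectedComponentsWithStats(m.astype(np.uint8)); j=1+st[1:,4].argmax()
        P=W[l==j][:,:2].astype(np.float32); print(n,nm,len(P),cv2.minAreaRect(P*1000))
    # black handle / knob points
    for nm,c,r,z0,z1 in(("handletop",(.53,-.005),.04,.112,.13),("knob",(.565,.32),.03,.05,.1),("screw+top",(.6,.355),.05,.086,.105),("barrel",(.64,-.01),.08,.07,.1)):
        m=(W[...,2]>z0)&(W[...,2]<z1)&(np.hypot(W[...,0]-c[0],W[...,1]-c[1])<r)
        if nm in("handletop","knob"): m&=hsv[...,2]<70
        P=W[m]; print(n,nm,len(P),np.round(P.mean(0),3) if len(P) else"",np.round(np.ptp(P,axis=0),3) if len(P) else "")
    # tall obstacles
m=(np.nan_to_num(W[...,2])>.11)&(W[...,0]>.35)&(W[...,0]<.75)&(abs(W[...,1])<.6)
E
```

```text
screwL [0.5363 0.4516 0.097 ] [0.5343 0.4536 0.097 ]
screwR [0.6084 0.3573 0.097 ] [0.6061 0.3578 0.097 ]
knob [0.5815 0.322  0.074 ] [0.5792 0.3223 0.074 ]
pointer [0.5338 0.0261 0.062 ] [0.5291 0.0276 0.062 ]
clip [0.477  0.0446 0.062 ] [0.4734 0.0457 0.062 ]
handle [ 0.5351 -0.0087  0.122 ] [ 0.534  -0.0085  0.122 ]
S foot 1712 ((555.1415405273438, 5.853355407714844), (277.3511047363281, 99.6824722290039), 0.51087486743927)
S plate 1271 ((555.0391235351562, 392.343505859375), (99.71509552001953, 209.61268615722656), 37.516910552978516)
S handletop 83 [ 0.529 -0.011  0.12 ] [0.021 0.025 0.012]
S knob 101 [0.574 0.318 0.082] [0.027 0.035 0.027]
S screw+top 228 [0.6   0.353 0.091] [0.074 0.092 0.012]
S barrel 575 [ 0.63  -0.012  0.078] [0.123 0.052 0.02 ]
T foot 1169 ((497.83355712890625, 6.748195648193359), (162.42796325683594, 98.79483795166016), 0.6704972982406616)
T plate 1126 ((554.2955322265625, 394.4915466308594), (100.97933959960938, 209.6337432861328), 36.44475173950195)
T handletop 38 [ 0.53  -0.009  0.119] [0.023 0.026 0.012]
T knob 73 [0.575 0.321 0.084] [0.03  0.03  0.022]
T screw+top 224 [0.602 0.356 0.091] [0.069 0.094 0.014]
T barrel 360 [ 0.602 -0.008  0.078] [0.079 0.053 0.018]
```

```bash
python3 - <<'E'
from h import *
c=np.array([.5547,.3935]);y=np.radians(37.1);ex=np.array([np.cos(y),np.sin(y)]);ey=np.array([-ex[1],ex[0]])
for n in("scene","top"):
    s=dict(np.load(n+"0.npz"));f,cx,cy,T=cam(s);W=cloud(s);hsv=cv2.cvtColor(s["img"],cv2.COLOR_BGR2HSV)
    for nm,lx,ly,h in(("screwR",.02,-.06,.097),("knob",-.028,-.06,.074),("knob-72",-.028,-.072,.074),("bar",-.028,.06,.074),("frontbotR",-.002,-.06,.012)):
        p=np.r_[c+lx*ex+ly*ey,h]; q=T[:3,:3].T@(p-T[:3,3]); print(n,nm,np.round([cx+f*q[0]/-q[2],cy-f*q[1]/-q[2]],1))
    L=np.stack([(W[...,:2]-c)@ex,(W[...,:2]-c)@ey,W[...,2]],-1)
    def st(nm,m):
        P=L[m]; print(n,nm,len(P),np.round(np.percentile(P,[3,50,97],axis=0)*1000).tolist())
    z=L[...,2]; near=(abs(L[...,0])<.06)&(abs(L[...,1])<.11)
    dark=(hsv[...,2]<60)&near&(z>.055)&(z<.1)&(L[...,0]<0)
    st("knobpts",dark&(L[...,1]<0)); st("barpts",dark&(L[...,1]>0))
    top=near&(abs(z-.092)<.003)&(hsv[...,2]>150); st("topR",top&(L[...,1]<0)); st("topL",top&(L[...,1]>0))
E
```

```text
scene screwR [290.9 164.4]
scene knob [291.7 181.7]
scene knob-72 [296.  181.5]
scene bar [248.4 183.7]
scene frontbotR [292.5 191.6]
scene knobpts 94 [[-38.0, -84.0, 68.0], [-33.0, -72.0, 82.0], [-16.0, -58.0, 91.0]]
scene barpts 63 [[-36.0, 20.0, 73.0], [-29.0, 52.0, 77.0], [-21.0, 76.0, 82.0]]
scene topR 129 [[0.0, -83.0, 89.0], [18.0, -63.0, 92.0], [41.0, -40.0, 94.0]]
scene topL 128 [[2.0, 38.0, 90.0], [19.0, 58.0, 92.0], [42.0, 79.0, 94.0]]
top screwR [280.6 151.8]
top knob [283.5 168.9]
top knob-72 [287.3 168.3]
top bar [244.8 175.2]
top frontbotR [283.9 169.5]
top knobpts 69 [[-38.0, -83.0, 74.0], [-29.0, -69.0, 85.0], [-15.0, -57.0, 91.0]]
top barpts 60 [[-34.0, 23.0, 75.0], [-25.0, 49.0, 78.0], [-17.0, 76.0, 83.0]]
top topR 147 [[-0.0, -81.0, 89.0], [19.0, -59.0, 92.0], [43.0, -35.0, 95.0]]
top topL 145 [[-0.0, 40.0, 89.0], [20.0, 60.0, 92.0], [42.0, 82.0, 95.0]]
```

```bash
python3 -m creep '[[0.041,-0.023,0,0,0,5.4,-1],[0.041,-0.023,0,0,0,5.4,-1],[0.041,-0.023,0,0,0,5.4,-1],[0.041,-0.023,0,0,0,5.4,-1],[0.041,-0.023,0,0,0,5.4,-1],[0.041,-0.023,0,0,0,5.4,-1],[0.041,-0.023,0,0,0,5.4,-0.3],[0.041,-0.023,0,0,0,5.4,-0.3],[0.041,-0.023,0,0,0,5.4,-0.3],[0.041,-0.023,0,0,0,5.4,-0.3],[0,0,0,0,0,0,-0.3],[0,0,0,0,0,0,-0.3]]' 60
python3 - <<'E'
from h import *
s=dict(np.load("scene0.npz"));W=cloud(s);c=np.array([.576,.3206])
ex=np.array([.7976,.6032]);ey=np.array([-.6032,.7976]);D=W[...,:2]-c;a=D@ex;b=D@ey
m=(abs(a+.015)<.03)&(b<-.02)&(b>-.1)&(W[...,2]>.03); print("obst right",m.sum(),np.round(W[m][:5],3), b[m].max() if m.any() else "")
o=manip.observe();print(np.degrees(np.arctan2(o["tcp_rot"][1,1],o["tcp_rot"][0,1])),o["joint_positions"])
s=snapshot("scene");cv2.imwrite("pics/c.png",s["img"][60:360,130:530])
E
```

```text
t: 1.6
tcp_pos: [0.5732, 0.3215, 0.2309]
tcp_rot: [[-0.794, -0.608, -0.001], [-0.608, 0.794, 0.0], [0.001, 0.001, -1.0]]
wrist_force: [-0.8, 0.2, -0.4]
gripper_width: 0.65
gripper_force: 0.0
obst right 0 [] 
127.4452075406767 [-0.41603745  0.8631969  -0.36191905  1.12924242  0.29248793  1.1980273
  1.45758805]
```

View pics/c.png

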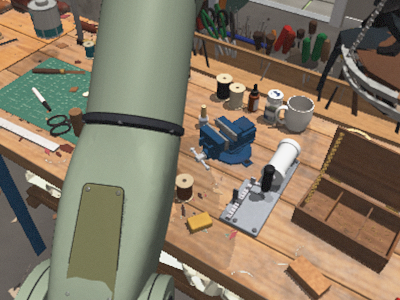

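The arm hides the manifold from the scene camera, but the pump and vise at right are clear. I'll descend onto the knob.

```bash
python3 -m creep '[[0.002,-0.001,-0.045,0,0,0,-0.3],[0,0,-0.045,0,0,0,-0.3],[0,0,-0.03,0,0,0,-0.3],[0,0,-0.02,0,0,0,-0.3],[0,0,-0.02,0,0,0,-0.3],[0,0,-0.016,0,0,0,-0.3],[0,0,0,0,0,0,-0.3]]' 60
python3 - <<'E'
from h import *
s=snapshot("top");cv2.imwrite("pics/d.png",cv2.resize(s["img"][120:220,210:340],None,fx=5,fy=5,interpolation=cv2.INTER_CUBIC))
E
```

```text
t: 2.52
tcp_pos: [0.5752, 0.3201, 0.0543]
tcp_rot: [[-0.794, -0.608, -0.001], [-0.608, 0.794, -0.001], [0.001, 0.0, -1.0]]
wrist_force: [-0.3, 0.2, -0.5]
gripper_width: 0.648
gripper_force: 0.0
```

View pics/d.png

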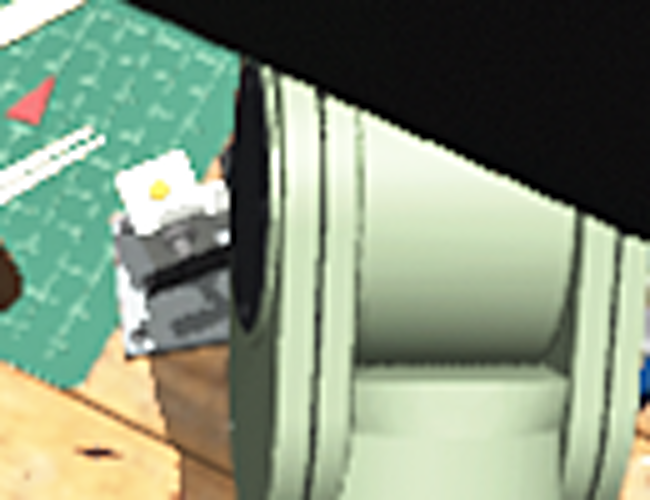

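The view is blocked too, with only the crossbar valve visible at left. There was no contact on the way down, so I'll close gently and read the width, which should be about 32/85 = 0.38.

```bash
python3 -m creep '[[0,0,0,0,0,0,1],[0,0,0,0,0,0,1],[0,0,0,0,0,0,1],[0,0,0,0,0,0,1],[0,0,0,0,0,0,1],[0,0,0,0,0,0,1]]' 30
```

```text
t: 3.32
tcp_pos: [0.5762, 0.3202, 0.0563]
tcp_rot: [[-0.794, -0.608, 0.001], [-0.608, 0.794, 0.0], [-0.001, -0.001, -1.0]]
wrist_force: [-0.5, -1.5, 5.9]
gripper_width: 0.372
gripper_force: 29.2
```

```bash
python3 -m creep '[[-0.004,-0.003,0,0,0,0,1],[-0.004,-0.003,0,0,0,0,1],[-0.004,-0.003,0,0,0,0,1],[-0.004,-0.003,0,0,0,0,1],[-0.004,-0.003,0,0,0,0,1],[-0.0024,-0.0018,0,0,0,0,1]]' 60
```

```text
t: 4.08
tcp_pos: [0.5588, 0.2992, 0.0565]
tcp_rot: [[-0.796, -0.605, 0.01], [-0.605, 0.796, -0.004], [-0.005, -0.009, -1.0]]
wrist_force: [32.4, -18.9, -3.7]
gripper_width: 0.357
gripper_force: 61.0
```

The knob guided the tool toward a yaw of about 50° rather than 37°, with 35 N sideways. That means the stem direction differs from my estimate. I'll shift the command onto that line and go on to the stop.

```bash
python3 -m creep '[[0.0005,-0.003,0,0,0,0,1],[0.0005,-0.003,0,0,0,0,1],[0.0003,-0.0034,0,0,0,0,1],[0,0,0,0,0,0,1]]' 60
python3 - <<'E'
from h import *
s=dict(np.load("scene0.npz"));t=dict(np.load("top0.npz"))
# direction of block top edges, crossbar, plate's long edge
for n,s in(("s",s),("t",t)):
    W=cloud(s);c=np.array([.5547,.3935]);hsv=cv2.cvtColor(s["img"],cv2.COLOR_BGR2HSV);z=W[...,2]
    near=np.hypot(W[...,0]-c[0],W[...,1]-c[1])<.13
    for nm,m in(("tops",near&(abs(z-.092)<.004)&(hsv[...,2]>150)),("bar",near&(z>.068)&(z<.084)&(hsv[...,2]<60)&(W[...,0]<.53))):
        k,l,st,ce=cv2.connectedComponentsWithStats(m.astype(np.uint8))
        for j in range(1,k):
            if st[j,4]>30: print(n,nm,st[j,4],cv2.minAreaRect((W[l==j][:,:2]*1000).astype(np.float32)))
E
```

```text
t: 4.58
tcp_pos: [0.5574, 0.2966, 0.0566]
tcp_rot: [[-0.793, -0.609, 0.007], [-0.609, 0.794, 0.006], [-0.009, 0.001, -1.0]]
wrist_force: [18.4, 15.3, -9.7]
gripper_width: 0.358
gripper_force: 60.9
s tops 140 ((608.7033081054688, 357.65985107421875), (44.66484451293945, 43.94717025756836), 55.118316650390625)
s tops 139 ((537.7662963867188, 454.3548583984375), (43.47748947143555, 44.52356719970703), 54.93628692626953)
s bar 57 ((503.52178955078125, 413.4634094238281), (7.657411098480225, 61.02431106567383), 48.17538070678711)
t tops 156 ((607.1796264648438, 358.6237487792969), (42.96913528442383, 42.668701171875), 51.04690170288086)
t tops 163 ((534.3087158203125, 453.5058898925781), (46.63095474243164, 42.76278305053711), 48.95191955566406)
t bar 58 ((505.6297912597656, 418.5189208984375), (14.468621253967285, 56.27781295776367), 50.12656021118164)
```

It is at the stop: 30 mm of travel and 23 N along the axis. The block tops and the bar also measure a yaw of about 50°. I'll hold briefly, then push home along that axis.

```bash
python3 -m creep '[[0,0,0,0,0,0,1],[0.0031,0.0037,0,0,0,0,1],[0.0031,0.0037,0,0,0,0,1],[0.0031,0.0037,0,0,0,0,1],[0.0031,0.0037,0,0,0,0,1],[0.0031,0.0037,0,0,0,0,1],[0.0031,0.0037,0,0,0,0,1],[0.0031,0.0037,0,0,0,0,1],[0.0031,0.0037,0,0,0,0,1],[0,0,0,0,0,0,1],[0,0,0,0,0,0,1]]' 60
```

```text
t: 5.95
tcp_pos: [0.5765, 0.3204, 0.0563]
tcp_rot: [[-0.794, -0.608, -0.007], [-0.608, 0.794, -0.007], [0.01, -0.002, -1.0]]
wrist_force: [-32.6, -25.7, 36.8]
gripper_width: 0.359
gripper_force: 64.9
```

The knob is home: the TCP is back at its starting pose with 40 N against the stop. I'll ease off, release, lift and go to the pump.

```bash
python3 -m creep '[[-0.0026,-0.003,0,0,0,0,1],[0,0,0,0,0,0,-0.2],[0,0,0,0,0,0,-0.2],[0,0,0,0,0,0,-0.2],[0,0,0.02,0,0,0,-0.2],[0,0,0.04,0,0,0,-0.2],[0,0,0.05,0,0,0,-0.2],[0,0,0.05,0,0,0,-0.2],[-0.0055,-0.041,0,0,0,-4.7,-0.2],[-0.0055,-0.041,0,0,0,-4.7,-0.2],[-0.0055,-0.041,0,0,0,-4.7,-0.2],[-0.0055,-0.041,0,0,0,-4.7,-0.2],[-0.0055,-0.041,0,0,0,-4.7,-0.2],[-0.0055,-0.041,0,0,0,-4.7,-0.2],[-0.0055,-0.041,0,0,0,-4.7,-0.2],[-0.0055,-0.041,0,0,0,-4.7,-0.2],[0,0,0,0,0,0,-0.2],[0,0,0,0,0,0,-0.2]]' 60
python3 - <<'E'
from h import *
s=snapshot("scene");np.savez("scene1.npz",**s)
t=snapshot("top");a=cv2.resize(s["img"][140:290,220:440],None,fx=3.5,fy=3.5,interpolation=cv2.INTER_CUBIC)
cv2.imwrite("pics/e.png",a)
E
```

```text
t: 8.2
tcp_pos: [0.5331, -0.0067, 0.2161]
tcp_rot: [[-1.0, 0.001, 0.001], [0.001, 1.0, 0.0], [-0.001, 0.0, -1.0]]
wrist_force: [-0.8, 0.2, -0.6]
gripper_width: 0.596
gripper_force: 0.0
```

View pics/e.png

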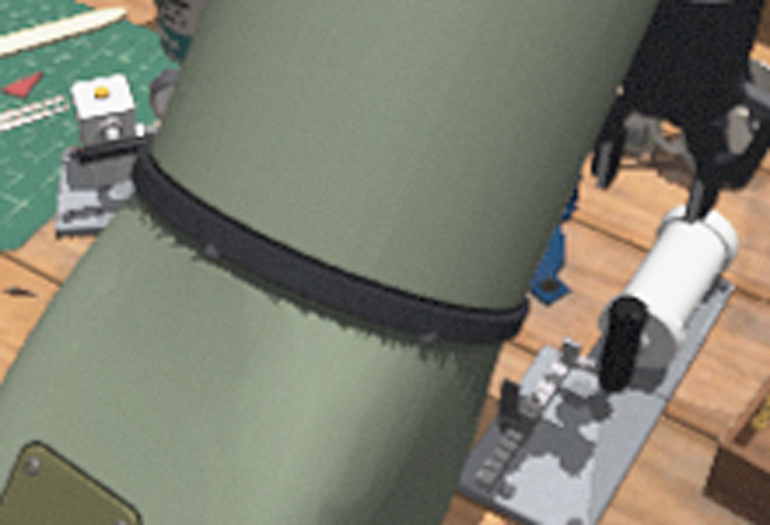

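The pump is in clear view and the handle is still home, with the gripper above it. I'll descend and pinch the handle.

```bash
python3 -m creep '[[-0.001,-0.003,-0.04,0,0,0,-0.2],[0,0,-0.04,0,0,0,-0.2],[0,0,-0.03,0,0,0,-0.2],[0,0,-0.02,0,0,0,-0.2],[0,0,-0.01,0,0,0,-0.2],[0,0,0,0,0,0,1],[0,0,0,0,0,0,1],[0,0,0,0,0,0,1],[0,0,0,0,0,0,1],[0,0,0,0,0,0,1],[0,0,0,0,0,0,1]]' 70
```

```text
t: 9.68
tcp_pos: [0.5321, -0.0091, 0.0761]
tcp_rot: [[-1.0, 0.001, 0.001], [0.001, 1.0, 0.001], [-0.001, 0.001, -1.0]]
wrist_force: [-0.7, 7.7, -4.2]
gripper_width: 0.281
gripper_force: 68.6
```

```bash
python3 -m creep '[[-0.006,0,0,0,0,0,1],[-0.006,0,0,0,0,0,1],[-0.006,0,0,0,0,0,1],[-0.006,0,0,0,0,0,1],[-0.006,0,0,0,0,0,1],[-0.006,0,0,0,0,0,1],[0,0,0,0,0,0,1]]' 90
```

```text
t: 10.55
tcp_pos: [0.4971, -0.0095, 0.0761]
tcp_rot: [[-1.0, 0.002, 0.003], [0.002, 1.0, 0.001], [-0.003, 0.001, -1.0]]
wrist_force: [7.0, 4.7, -9.3]
gripper_width: 0.271
gripper_force: 88.5
```

```bash
python3 -m creep '[[-0.006,0,0,0,0,0,1],[-0.006,0,0,0,0,0,1],[-0.006,0,0,0,0,0,1],[0,0,0,0,0,0,1],[0,0,0,0,0,0,1]]' 90
python3 - <<'E'
from h import *
s=snapshot("scene");np.savez("scene2.npz",**s)
t=snapshot("top");np.savez("top2.npz",**t)
a=cv2.resize(s["img"][215:290,340:415],(400,400),interpolation=cv2.INTER_CUBIC)
b=cv2.resize(t["img"][205:275,330:400],(400,400),interpolation=cv2.INTER_CUBIC)
cv2.imwrite("pics/f.png",np.hstack([a,b]))
E
```

```text
t: 11.18
tcp_pos: [0.4795, -0.0097, 0.0761]
tcp_rot: [[-1.0, 0.002, 0.004], [0.002, 1.0, 0.001], [-0.004, 0.001, -1.0]]
wrist_force: [8.5, 2.3, -9.1]
gripper_width: 0.274
gripper_force: 88.5
```

View pics/f.png

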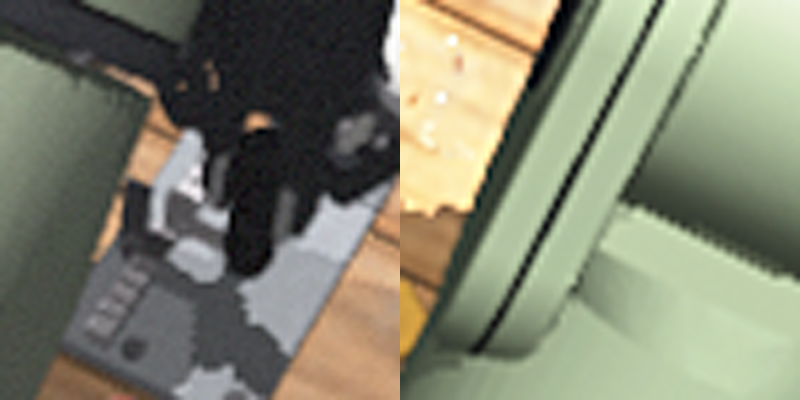

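The clip blade is at about crop (135,205), which is scene (365,253). The pointer lies in shadow just right of it, so I'll brighten and zoom.

```bash
python3 - <<'E'
from h import *
o=[]
for n,(u,v) in(("scene2",(358,240)),("scene0",(358,230))):
    s=dict(np.load(n+".npz")); c=s["img"][v:v+32,u:u+32].astype(float)
    c=np.clip(255*(c/255)**.5,0,255).astype(np.uint8)
    o.append(cv2.resize(c,(400,400),interpolation=cv2.INTER_CUBIC))
cv2.imwrite("pics/g.png",np.hstack(o))
E
```

```text
(no output)
```

View pics/g.png

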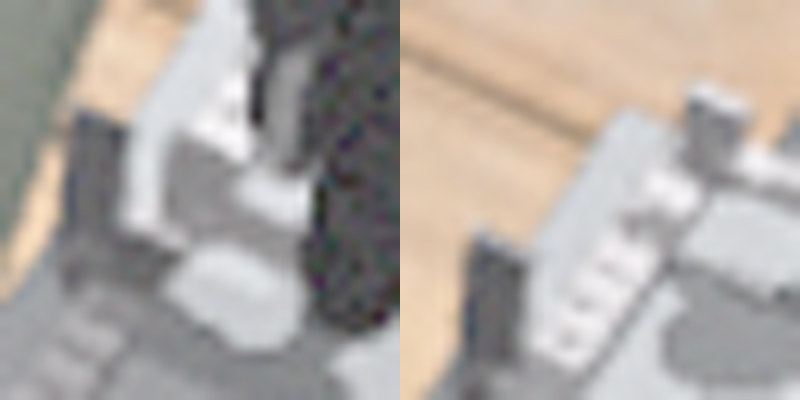

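In the left picture the pointer's front face has its top corners at scene (371.8,251.0) and (377.2,253.2). The clip's are at (364,248.8) and (368,250). At home the pointer's were at (381.2,236.6) and (385.6,238.4).

```bash
python3 - <<'E'
from h import *
S=dict(np.load("scene2.npz"))
for n,p in(("clipL",(364,248.8)),("clipR",(368,250)),("ptrL",(371.8,251)),("ptrR",(377.2,253.2)),("homeL",(381.2,236.6)),("homeR",(385.6,238.4))): print(n,np.round(ray(S,*p,.062),4))
# depth check of blades: points z in .045-.066 near rail
for f in("scene0","scene2"):
    W=cloud(dict(np.load(f+".npz")));m=(W[...,2]>.035)&(W[...,2]<.068)&(W[...,1]>.015)&(W[...,1]<.065)&(W[...,0]>.44)&(W[...,0]<.55)
    v,u=np.nonzero(m)
    for a,b,w in zip(u,v,W[m]): print(f,a,b,np.round(w*1000).astype(int))
E
```

```text
clipL [0.4765 0.0487 0.062 ]
clipR [0.4785 0.0389 0.062 ]
ptrL [0.4807 0.0297 0.062 ]
ptrR [0.4818 0.0158 0.062 ]
homeL [0.5337 0.031  0.062 ]
homeR [0.5344 0.0193 0.062 ]
scene0 381 237 [533  31  61]
scene0 382 237 [532  28  64]
scene0 383 237 [533  26  64]
scene0 381 238 [532  30  59]
scene0 382 238 [531  27  62]
scene0 383 238 [533  25  61]
scene0 384 238 [532  23  64]
scene0 385 238 [534  21  63]
scene0 381 239 [532  30  56]
scene0 382 239 [534  28  55]
scene0 383 239 [531  25  59]
scene0 384 239 [534  23  58]
scene0 385 239 [530  19  64]
scene0 386 239 [534  18  61]
scene0 381 240 [532  30  51]
scene0 382 240 [530  26  56]
scene0 383 240 [532  24  54]
scene0 384 240 [532  22  57]
scene0 385 240 [531  19  59]
scene0 381 241 [534  30  46]
scene0 382 241 [531  26  50]
scene0 383 241 [532  24  52]
scene0 384 241 [532  21  53]
scene0 385 241 [533  19  54]
scene0 380 242 [531  31  44]
scene0 381 242 [531  28  46]
scene0 382 242 [531  26  47]
scene0 383 242 [533  24  47]
scene0 384 242 [532  21  49]
scene0 385 242 [533  19  50]
scene0 386 242 [535  17  49]
scene0 387 242 [539  15  46]

[... 3707 characters left out ...]
 40]
scene2 371 256 [481  30  42]
scene2 372 256 [480  27  46]
scene2 373 256 [478  24  50]
scene2 374 256 [479  21  51]
scene2 375 256 [480  20  50]
scene2 376 256 [480  17  52]
scene2 377 256 [484  16  48]
scene2 365 257 [474  42  36]
scene2 367 257 [476  38  38]
scene2 371 257 [479  29  40]
scene2 372 257 [479  26  44]
scene2 373 257 [478  23  46]
scene2 374 257 [478  21  48]
scene2 375 257 [481  19  46]
scene2 376 257 [479  16  50]
scene2 367 258 [475  37  36]
scene2 371 258 [479  29  37]
scene2 372 258 [480  26  37]
scene2 373 258 [478  23  42]
scene2 374 258 [478  20  45]
scene2 375 258 [476  17  48]
scene2 376 258 [478  15  48]
scene2 374 259 [479  20  40]
scene2 375 259 [477  17  44]
```

Clip front face is at x = 476.8 mm and the pointer's at 479.4 mm. The 52.5 mm drawn so far matches the tool's travel, so it needs 2.6 mm more.

```bash
python3 -m creep '[[-0.0026,0,0,0,0,0,1],[0,0,0,0,0,0,1],[0,0,0,0,0,0,1]]' 90
python3 - <<'E'
from h import *
W=cloud(snapshot("scene"));z=W[...,2]
m=(z>.035)&(z<.068)&(W[...,0]>.44)&(W[...,0]<.55)
for a,b in((.036,.052),(.014,.032)):
    k=m&(W[...,1]>a)&(W[...,1]<b);print(k.sum(),np.median(W[k],0))
w=manip.observe();print(w["wrist_force"],w["gripper_force"],w["gripper_width"])
E
```

```text
t: 11.65
tcp_pos: [0.477, -0.0098, 0.0761]
tcp_rot: [[-1.0, 0.002, 0.004], [0.002, 1.0, 0.001], [-0.004, 0.001, -1.0]]
wrist_force: [7.6, 3.0, -9.5]
gripper_width: 0.273
gripper_force: 88.5
46 [0.47646127 0.04331546 0.05025516]
46 [0.47700436 0.02311458 0.05045247]
[ 8.34594634  3.08385785 -8.76257514] 88.53672064732498 0.2758400256015927
```

```bash
python3 -c "
from plant import manip
print(manip.job_done())"
```

```text
the job is handed in; nothing more can be done
None
```

I pulled the vent knob out to its stop and pushed it home again. The pump handle is drawn and still held, with its pointer within about 0.5 mm of the set clip by camera depth. The job is handed in, but no verdict came back, and I checked that the vent was home by stop force and arm position, not by camera.

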